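Click the batch counter home and confirm it

ROBOT

A 6-joint arm with a two-finger parallel gripper is mounted at the origin on the work surface. World frame = base frame: x ahead of the robot, y to its left, z up, the work surface at z = 0. Lengths are in m, angles in degrees, forces in N, time in s.
With the tool pointing down it reaches from about 0.375 to 0.975 m from the base axis. Payload 3.8 kg.
Tool frame: the origin (TCP) lies midway between the tips of the shut fingers; the grasp point (between the pads) lies arm.hold_point_z behind it (arm.hold_point_z is the distance from the TCP to the grasp point, in m); z points along the fingers, y is the line along which they close (so a half turn about z gives the same grasp; the last joint's range is limited). The gripper opens to 85 mm and grips with 20 to 120 N. Pads are 22 mm wide; open, the fingers measure 114 mm over their backs; the gripper's body (76 mm by 85 mm) begins 54 mm behind the grasp point. The pads swing forward as they close: fully open they stand 13 mm farther back than shut.
Start: joints at [69.219, 15.12, 91.902, -0, 72.978, -2.114], TCP at [0.216, 0.639, 0.231] pointing down, gripper open.
Joint ranges: [-150.88, 150.88], [-54.13, 125.18], [17.81, 147.31], [-75.09, 255.09], [0, 152.58], [-146.25, 146.25]. Speed limits (degrees/s): [147.25, 147.25, 180, 180, 180, 180].

INTERFACE

Orientations are given as a 3x3 rotation matrix whose columns are the frame's x, y, z axes.
In Python, from bench import arm, open_gripper, gripper_close, ik, vision, job, telemetry gives the robot as it stands. Calls block until the motion is done:
- arm.reach(position, orientation): joint-space move of the TCP to a pose.
- arm.move_linear(position, vel=0.15, orientation=None, contact_N=None): straight line of the TCP; orientation=None keeps the orientation; vel is the mean speed in m/s. With contact_N (N) it stops when the force on the tool has changed by that much, and returns True; else False.
- arm.move_joints(angles): joint-space move.
- open_gripper() and gripper_close(newtons=None): open the fingers fully, or close them until they stop; newtons is the grip in N (None keeps the last).
- arm.sleep(seconds).
- ik(position, orientation): joint angles nearest the present ones, or None.
- vision.capture(name): name is "side" or "top"; returns a dict with "image" (384x512x3 uint8, red, green, blue), "K" (3x3 intrinsics, pixels), "k1" (the pictures are not rectified: a ray, as slopes to the right and down, at radius r is drawn at 1 + k1 r^2 times it, then the intrinsics apply), "R" (3x3) and "t" (3): a world point X has camera coordinates R X + t. Camera axes: x right, y down, z forward; pixel columns grow to the right and rows downward; lengths in m; the calibration is good to about 2 mm. A picture is of the moment at which its call begins. There is no depth.
A pose or a line that the arm cannot do raises arm.Unreachable and nothing moves.
- job.sign_off(): hands the job in; it is judged then, once.
Readings, each from a call of its own:
- telemetry.get_time_s(): time.
- telemetry.get_qpos(): joint angles.
- telemetry.get_dq(): joint speeds.
- telemetry.get_joint_torque(): joint torques, N m.
- telemetry.get_tcp_pos(): TCP position.
- telemetry.get_orientation(): TCP orientation.
- telemetry.get_force(): force on the tool from outside, world axes, zero at the start.
- telemetry.get_wrist_torque(): the same for the moment, N m.
- telemetry.get_gripper_width(): finger opening in m.
- telemetry.get_finger_force(): force on a finger pad.
Only numpy, scipy, OpenCV 4.12 (cv2) and the standard library are available. Lean on these libraries where they do the work, as an engineer would, in place of code of your own. Each camera call takes 0.05 s, during which the arm holds its last target. There are 200 camera calls.

TASK

Reset the batch counter on the packing bench for the next order: push its teeth (not the stud or hub) with a fingertip to advance the toothed wheel anticlockwise (seen from above) click by click until the steel stud on it is in line with the pointer, without letting it run a click past. Then press the round key on the counter fully down to confirm, not before the wheel is set, and let go. Work gently, and leave the goods standing around and on the counter where they are.

Things in the scene. Friction and masses are not known exactly. Their poses are not given: they have to be found in the camera images.
- counter: Batch counter screwed to the bench: low grey case 130 (x) x 220 (y) x 30 mm high. Origin: centre of its underside, on the bench; x to its rear (away from the robot at yaw 0), y to its left, z up. Yaw up to 0.4 rad either way. Wheel axle at x -50, y -20 mm, the wheel overhanging the front (-x) edge; a pointer, 58 mm above the bench, behind the wheel; a key on the left; a loose tin on the right rear.
- wheel (a joint): Turn of the white toothed wheel about its vertical axle, rad, growing anticlockwise from above (its front teeth move to the case's -y). 0 = home, stud at the pointer. Sprung clicks: it rests at multiples of pi/4, and pushed past half-way snaps on to the next by itself; a click takes about 3 N at the tooth tips. It starts 2, 3 or 4 clicks short of home (about -1.57, -2.36, -3.14).
- axle (a point): Centre of the wheel's top face. Hub radius 34 mm; eight radial teeth, 6 mm thick, out to radius 56 mm; hub and teeth span 36 to 56 mm above the bench. At every rest one tooth points to the case's front (-x) and the two gaps next to it are centred 22.5 degrees either side of -x. A gap is about 37 mm wide at the tooth tips, 28 mm at radius 44 mm. The front teeth stand out over the bench.
- stud (a point): The dark steel stud on the wheel's top face, in line with one tooth: 14 mm across, 9 mm tall, 24 mm from the axle. The point is the centre of the stud's top end, 65 mm above the bench.
- pointer_tip (a point): Tip of the fixed pointer, straight behind (+x of the case) the axle and 63.5 mm from it, 56 mm above the bench.
- key_top (a point): Centre of the top face of the round spring key, 30 mm across, in a dark steel collar on the left part of the case. It is pressed straight down.
- key (a joint): Travel of the key, m: 0 released, 0.006 fully down. Fully down takes 5 N; it springs back.
- tin: Bystander: small metal tin, 34 mm across, 22 mm tall, on the counter's case. Origin under its centre.
- shampoo: Bystander: white bottle, 52 mm across, 115 mm tall, beside the counter. Origin under its centre.
- lotion: Bystander: red bottle, 52 mm across, 115 mm tall, beside the counter. Origin under its centre.
- jar: Bystander: amber jar, 60 mm across, 45 mm tall, in front of the counter on the left. Origin under its centre.
- carton: Bystander: cardboard carton 90 x 42 x 35 mm, in front of the counter on the right. Origin under its centre.
- soapbox: Bystander: paper box 60 x 45 x 50 mm, behind the counter. Origin under its centre.
- stick: Bystander: upright black cylinder 28 mm across, 55 mm tall, behind the counter. Origin under its centre.

How it is judged:
By the outcome, as a careful person would: the job done as asked, in the order asked, and still so for the second after the job is handed in, with the robot touching nothing.
It also fails if it takes over 58 s, if anything falls off the work surface, if the arm or the gripper's body presses on something with over 40 N, if the wrist force passes 120 N, or if a joint passes its speed limit or range.

## Working session

There is one attempt and no reset: what is moved stays moved. The work goes in short steps, each a Python script; the robot and the scene stay as the last script left them, time stands still between calls to the robot, and variables do not carry over. Pictures are saved under pics/ and viewed, at most 10 in all, crops included, and the job is handed in when it is done.

```bash
ls; mkdir -p pics
cat > h.py <<'E'
import numpy as np, cv2
from bench import arm, open_gripper, gripper_close, ik, vision, job, telemetry
def snap(cam,fn,crop=None,s=1):
    c=vision.capture(cam); im=c["image"][:,:,::-1]
    np.savez(''+cam+'.npz',**{k:c[k] for k in("K","k1","R","t")})
    if crop: x0,y0,x1,y1=crop; im=im[y0:y1,x0:x1]
    im=cv2.resize(im,None,fx=s,fy=s,interpolation=cv2.INTER_CUBIC)
    cv2.imwrite('pics/'+fn,im); return c
def cal(cam): return np.load(''+cam+'.npz')
def pix2w(c,u,v,z):
    K=c["K"];k=float(c["k1"]);d=cv2.undistortPoints(np.array([[[u,v]]],float),K,np.array([k,0,0,0,0.]))[0,0]
    R=c["R"];o=-R.T@c["t"];r=R.T@np.array([d[0],d[1],1]); return o+r*(z-o[2])/r[2]
def w2pix(c,X):
    p=c["R"]@np.array(X)+c["t"];a=p[:2]/p[2];a=a*(1+float(c["k1"])*(a@a));K=c["K"]
    return np.array([K[0,0]*a[0]+K[0,2],K[1,1]*a[1]+K[1,2]])
E
python3 - <<'E'
from h import *
for n in("top","side"):
    c=snap(n,n+'0.png',s=1.5); print(n,c["K"],c["k1"],-c["R"].T@c["t"],c["R"][2])
print(telemetry.get_time_s(),arm.hold_point_z)
E
```

```text
pics
top [[446.43685142   0.         259.40141666]
 [  0.         446.43685142 189.20879837]
 [  0.           0.           1.        ]] -0.15859913577400472 [0.42604254 0.05663974 1.0949045 ] [ 0.17646286 -0.01493108 -0.98419405]
side [[388.07216655   0.         253.06876648]
 [  0.         388.07216655 195.50270892]
 [  0.           0.           1.        ]] -0.021410140782056483 [ 0.2414902  -0.52697959  0.54556157] [ 0.4379647   0.70346424 -0.55975439]
0.1 0.0187
```

View pics/top0.png

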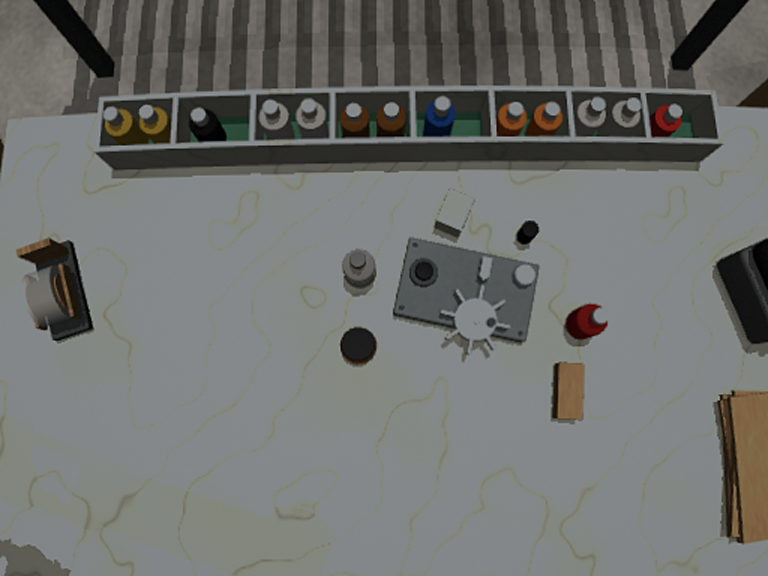

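View pics/side0.png

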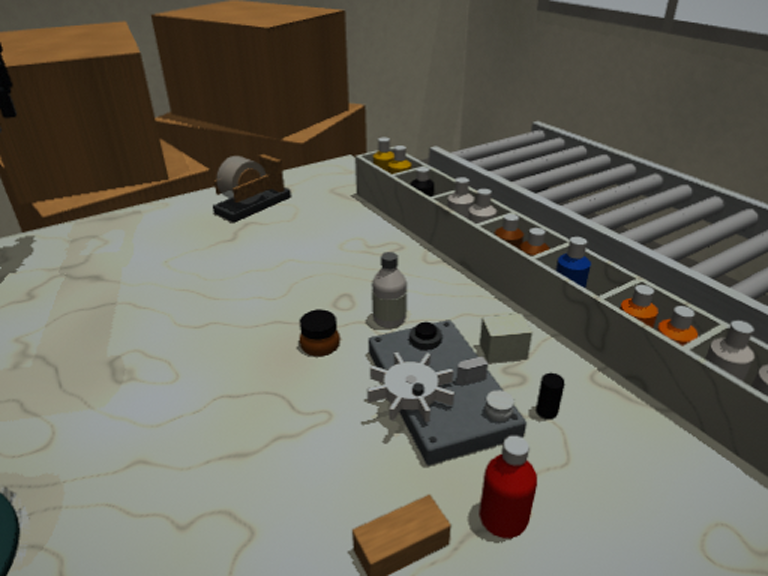

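The top view shows the counter yawed slightly clockwise, the wheel at about (474,319), the stud at about (491,323) on its right, the key at (424,271) and the tin at (524,275). I'll zoom in for accurate pixels.

Run:
```python
from h import *
c=snap("top","z.png",(255,150,375,250),6)
```

```text
(no output)
```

View pics/z.png

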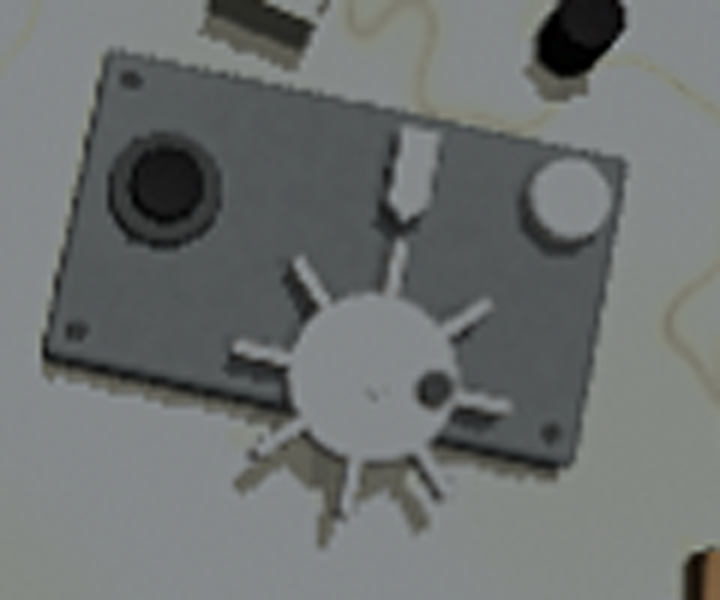

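The stud is on the right-hand (case −y) tooth, so the wheel is 2 clicks short. Crop pixels: axle (375,378), pointer tip (402,222), key (167,186), case corners (108,52), (625,160), (575,465), (47,350).

```bash
python3 - <<'E'
from h import *
c=cal("top"); P=lambda u,v,z: pix2w(c,255+u/6,150+v/6,z)
C=[P(*p,.03) for p in((108,52),(625,160),(575,465),(47,350))]
cen=np.mean(C,0); print("centre",cen,[np.linalg.norm(C[i]-C[i-1]) for i in range(4)])
d=C[0]-C[1];d2=C[3]-C[2];d3=C[0]-C[3];d4=C[1]-C[2]
print([np.degrees(np.arctan2(-e[0],e[1])) for e in(d,d2)],[np.degrees(np.arctan2(e[1],e[0])) for e in(d3,d4)])
ax=P(375,378,.056);tip=P(402,222,.056);st=P(434,389,.065)
print("axle",ax,"tip",tip,np.linalg.norm(tip-ax),np.degrees(np.arctan2(*(tip-ax)[1::-1])),"stud",st,np.linalg.norm((st-ax)[:2]),np.degrees(np.arctan2(*(st-ax)[1::-1])))
for z in(.035,.04,.045,.05): print("key",z,P(167,186,z))
y=np.radians(-12);R=np.array([[np.cos(y),-np.sin(y)],[np.sin(y),np.cos(y)]]); print("axle from case",cen[:2]+R@[-.05,-.02])
print("key in case",R.T@(P(167,186,.042)-cen)[:2])
for n,u,v,z in(("jar",358/1.5,342/1.5,.045),("carton",570/1.5,390/1.5,.035),("lotion",590/1.5,318/1.5,.09)): print(n,pix2w(c,u,v,z))
s=cal("side"); 
for z in(.035,.04,.045,.05): print(z, w2pix(s,P(167,186,z))*1.5)
E
python3 - <<'E'
from h import *
snap("side","s1.png",(235,200,360,315),6)
E
```

```text
centre [ 0.60644932 -0.08629874  0.03      ] [np.float64(0.12558717769415464), np.float64(0.21689024877309704), np.float64(0.1277593794988054), np.float64(0.21730262775081613)]
[np.float64(-12.970703614619897), np.float64(-13.5428152765883)] [np.float64(-12.70766643393393), np.float64(-12.53205543033534)]
axle [ 0.55298242 -0.09466861  0.056     ] tip [ 0.61496238 -0.10807264  0.056     ] 0.06341280722534087 -12.203079465331271 stud [ 0.54708695 -0.11629865  0.065     ] 0.02241908476421164 -105.24615876410124
key 0.035 [ 0.63525842 -0.0166158   0.035     ]
key 0.04 [ 0.63427146 -0.01627022  0.04      ]
key 0.045 [ 0.63328451 -0.01592464  0.045     ]
key 0.05 [ 0.63229755 -0.01557907  0.05      ]
axle from case [ 0.5533837  -0.09546611]
key in case [0.01223952 0.07433591]
jar [0.52236869 0.09140843 0.045     ]
carton [ 0.43899761 -0.24420932  0.035     ]
lotion [ 0.54717852 -0.26675269  0.09      ]
0.035 [426.23445711 338.18613896]
0.04 [425.63437459 335.49314898]
0.045 [425.0298054  332.78018432]
0.05 [424.42070082 330.04702996]
```

View pics/s1.png

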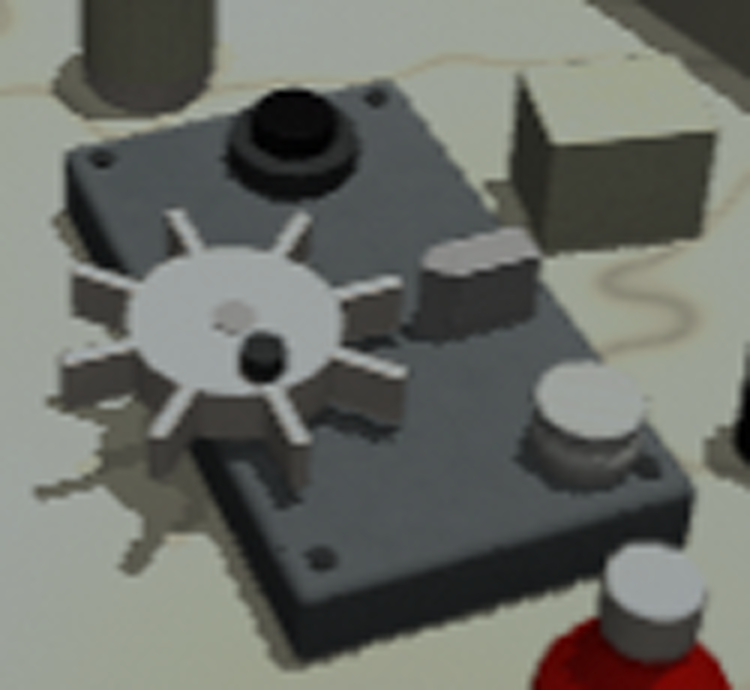

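The stud, axle, pointer and case agree: yaw ≈ −12.6°, axle (0.553,−0.095), 2 clicks needed, key top at z≈0.05. Next I shut the gripper, go in front of the wheel, slip the tip into the gap and check it in the side view.

```bash
cat >> h.py <<'E'
AX=np.array([.553,-.095]); YAW=-12.6
def pose(a,r,z,sgn):  # a: case-frame angle of the tip about the axle
    p=np.radians(a+YAW); d=np.array([np.cos(p),np.sin(p)])
    y=sgn*np.array([*d,0]); zz=np.array([0,0,-1.]); R=np.column_stack([np.cross(y,zz),y,zz])
    return np.array([*(AX+r*d),z]),R
E
python3 - <<'E'
from h import *
def worst(s): 
    q=[ik(*pose(a,.06,.038,s)) for a in(157.5,202.5)]; print(s,[None if k is None else np.round(k,0) for k in q])
    return max(999 if k is None else abs(k[5]) for k in q)
s=min((1,-1),key=worst); open('sgn','w').write(str(s))
gripper_close(20)
arm.reach(*pose(157.5,.10,.22,s))
p,R=pose(157.5,.10,.038,s); arm.move_linear(p,.15)
p,R=pose(157.5,.06,.038,s); print("contact",arm.move_linear(p,.04,contact_N=2.5))
print(telemetry.get_tcp_pos(),p,telemetry.get_force(),telemetry.get_time_s(),telemetry.get_gripper_width())
snap("side","s2.png",(210,170,360,290),5)
E
```

```text
1 [None, None]
-1 [array([-10.,   9., 122.,  -0.,  49.,  25.]), array([-15.,   9., 122.,  -0.,  49., -25.])]
contact False
[ 0.50356416 -0.06036184  0.03783937] [ 0.50391102 -0.06049968  0.038     ] [-0.17437281  0.01753109 -0.06848551] 6.0417 -7.748747698585401e-05
```

View pics/s2.png

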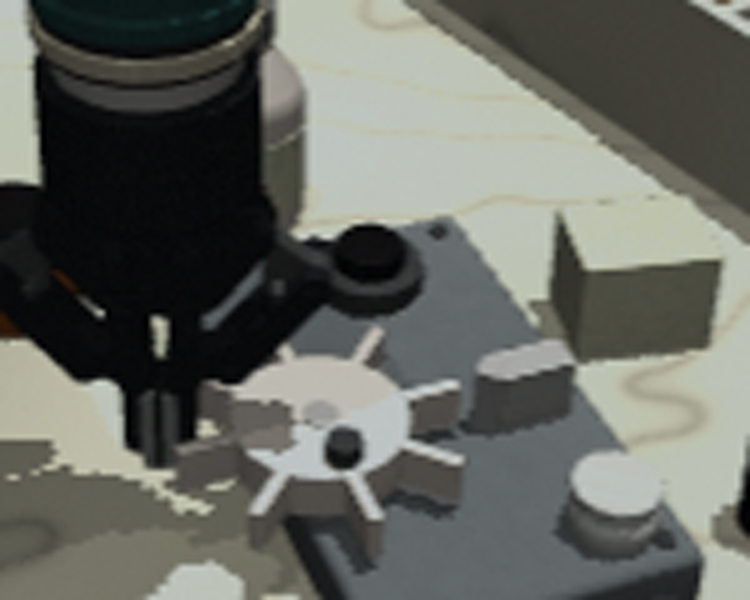

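The tip is in the gap just beyond the front tooth (tip at (158,465), front tooth at (200,465)). There's no contact and the knuckles clear the stud. Now pushing one click along the arc.

Run:
```python
from h import *
s=-1
for a in np.linspace(157.5,202.5,10)[1:]:
    p,R=pose(a,.060,.038,s); arm.move_linear(p,.03,orientation=R)
    d=np.radians(a+YAW); f=telemetry.get_force()
    print(round(a,1),"tangential",round(float(f@[-np.sin(d),np.cos(d),0]),2),"radial",round(float(f@[np.cos(d),np.sin(d),0]),2),"z",round(float(f[2]),2))
p,R=pose(202.5,.10,.038,s); arm.move_linear(p,.08)
print(telemetry.get_force(),telemetry.get_time_s())
snap("side","s3.png",(210,170,360,290),5)
```

```text
162.5 tangential -0.87 radial -0.34 z -0.73
167.5 tangential -1.82 radial -0.41 z -0.33
172.5 tangential -3.18 radial -1.48 z 0.51
177.5 tangential -3.16 radial -1.2 z 1.6
182.5 tangential 0.26 radial 0.36 z 0.04
187.5 tangential 0.24 radial 0.05 z -0.06
192.5 tangential 1.13 radial -0.29 z -0.17
197.5 tangential -1.1 radial -0.18 z -0.34
202.5 tangential -0.1 radial 0.28 z -0.3
[0.49575989 0.13504318 1.16987842] 9.6667
```

View pics/s3.png

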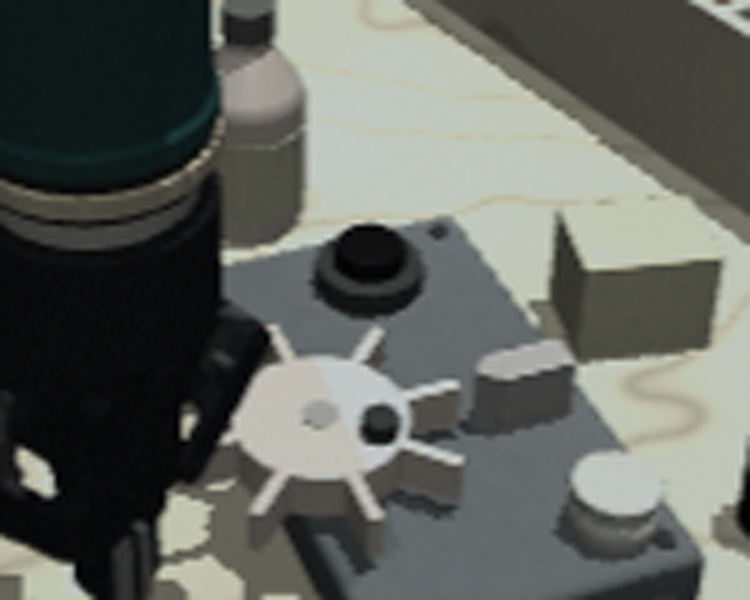

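The stud moved from (343,445) to (380,425), exactly one click, so one remains. I'll repeat the same stroke.

Run:
```python
from h import *
s=-1
p,R=pose(157.5,.10,.038,s); arm.move_linear(p,.08,orientation=R)
p,R=pose(157.5,.06,.038,s); print("contact",arm.move_linear(p,.04,contact_N=2.5))
for a in np.linspace(157.5,202.5,10)[1:]:
    p,R=pose(a,.060,.038,s); arm.move_linear(p,.03,orientation=R)
    d=np.radians(a+YAW); f=telemetry.get_force()
    print(round(a,1),"tangential",round(float(f@[-np.sin(d),np.cos(d),0]),2))
p,R=pose(202.5,.11,.038,s); arm.move_linear(p,.08)
p[2]=.16; arm.move_linear(p,.15)
print(telemetry.get_force(),telemetry.get_time_s())
snap("side","s4.png",(210,170,360,290),5)
```

```text
contact False
162.5 tangential -1.02
167.5 tangential -1.82
172.5 tangential -3.32
177.5 tangential -3.42
182.5 tangential -0.12
187.5 tangential 0.1
192.5 tangential -0.41
197.5 tangential 0.62
202.5 tangential -0.05
[-0.12325223  0.20947489  0.08105758] 16.6417
```

View pics/s4.png

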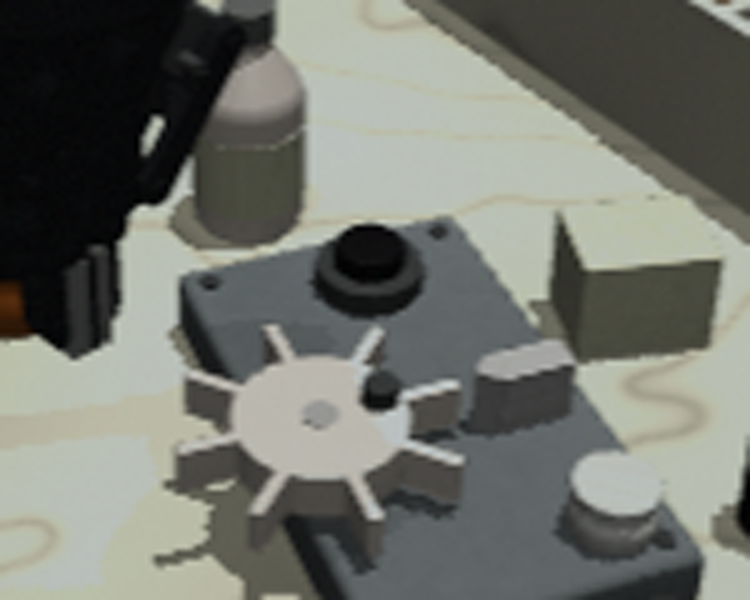

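The wheel is home: the stud at (382,388) is on the tooth facing the pointer. The bystanders are unmoved. Next is the key.

Run:
```python
from h import *
_,R=pose(180,.1,.1,-1); k=np.array([.6323,-.0157,.16])
print(np.round(R,2)); arm.move_linear(k,.12,orientation=R)
arm.move_linear([*k[:2],.065],.1)
print(arm.move_linear([*k[:2],.036],.012,contact_N=1.5)); z0=telemetry.get_tcp_pos()[2]; print(z0,telemetry.get_force())
if z0>.042:
    print(arm.move_linear([*k[:2],z0-.012],.01,contact_N=9)); print(telemetry.get_tcp_pos(),telemetry.get_force()); arm.sleep(.3); print(telemetry.get_force())
    snap("side","s5.png",(210,170,360,290),5)
    arm.move_linear([*k[:2],.07],.05)
    arm.move_linear([*k[:2],.2],.12)
print(telemetry.get_time_s())
```

```text
[[ 0.22  0.98  0.  ]
 [ 0.98 -0.22  0.  ]
 [ 0.   -0.   -1.  ]]
True
0.05054432315249521 [1.40381227 0.06513961 1.80915118]
True
[ 0.63225468 -0.01571947  0.04616552] [-1.08300538 -1.01755115  4.7957009 ]
[-2.06835518 -0.39196259  4.79223123]
23.8333
```

The press stopped at 4.8 N, which is marginal against the 5 N needed. I'll press again somewhat deeper until it clearly bottoms out.

Run:
```python
from h import *
k=np.array([.6323,-.0157])
arm.move_linear([*k,.056],.1); arm.sleep(.2)
for z in(.050,.048,.047,.046,.045,.044,.043,.042):
    h=arm.move_linear([*k,z],.01,contact_N=20); arm.sleep(.15); f=telemetry.get_force()
    print(z,h,np.round(telemetry.get_tcp_pos()[2],4),np.round(f,2))
    if h or f[2]>9: break
arm.move_linear([*k,.07],.05); arm.move_linear([*k,.16],.12)
p,R=pose(180,.13,.2,-1); arm.move_linear(p,.15)
print(telemetry.get_time_s(),telemetry.get_force())
snap("side","s6.png",(210,150,390,370),2.7); snap("top","t6.png",(215,110,415,290),3)
a=cv2.imread('pics/s6.png');b=cv2.imread('pics/t6.png');b=cv2.resize(b,(300,270));a=a[:594]
o=np.zeros((594,786,3),np.uint8);o[:,:486]=a;o[:270,486:]=b;cv2.imwrite('pics/c6.png',o)
```

```text
0.05 False 0.0502 [-0.64  0.49  2.34]
0.048 False 0.0481 [-1.05  0.43  3.16]
0.047 False 0.0471 [-1.36  0.21  4.75]
0.046 False 0.0461 [-1.35  0.47  5.19]
0.045 False 0.046 [-3.32  0.59 10.36]
31.3667 [-0.31972037 -0.54195654  0.41100917]
```

View pics/c6.png

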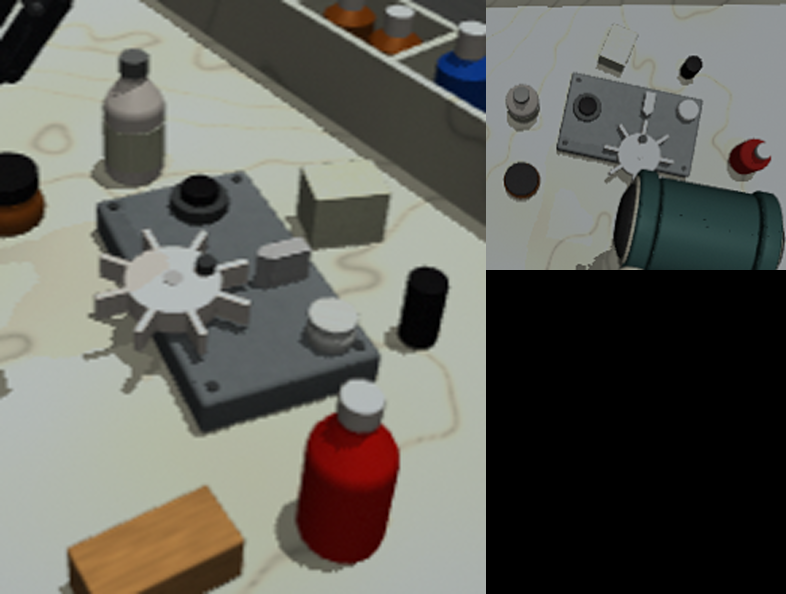

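The key hit its hard stop: travel ended at z=0.046 while the force rose to 10 N. The stud is in line with the pointer, the key is back up, and all the goods are in place.

```bash
python3 -c "
from h import *
arm.sleep(.3); print(job.sign_off())"
```

```text
the job is handed in; nothing more can be done
None
```

The counter is reset and handed in: I advanced the wheel two clicks to home (stud in line with the pointer), then pressed the key to its stop and released it. I pressed it twice because the first press was marginal, and the last pictures show the goods still in place.

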